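Start the biscuit firing at the kiln controls

TASK

Set the kiln going: first push down the white-striped end of the red rocker on the isolator box until it has tipped right over, then press the blue key on the control box fully home, and last press the green key fully home. Keep to that order. Only press: leave the yellow and red keys up, and leave the cup, jar and brush where they are, picking nothing up.

Things in the scene. Friction and masses are not known exactly. Their poses are not given: they have to be found in the camera images.
- isolator: Mains isolator: light grey box, 90 x 90 mm, 50 mm high, fixed to the bench and turned any way round, with a black surround and a red rocker on top. Origin: centre of its underside on the bench; z up; the rocker's long direction is its y, the rocker's white-striped ON end lies to +y.
- rocker (a joint): The red rocker, 30 mm wide, 64 mm long, 12 mm thick, pivoted across its middle 66 mm above the bench. 0 rad = off (ON end standing up by 0.2 rad), 0.4 rad = fully on (ON end down by 0.2 rad, against its stop). Tipping it takes about 0.05 N m (2 to 5 N at the striped end); it has no spring and stays where it is left.
- rocker_on_end (a point): Middle of the white stripe on the rocker's upper face, 25 mm from the pivot towards the ON end; moves with the rocker: about 77 mm above the bench when off, about 67 mm when on. Nothing else on the box stands higher than 58 mm.
- panel: Kiln control box, grey, 170 mm (its x, front to back) x 200 mm (its y), top face 70 mm above the bench, fixed to the bench. Origin: centre of its underside; its front looks to its -x. Four round keys stand in a 2 x 2 pattern on its top, 66 x 72 mm apart, behind them a small dark display. Which colour sits in which of the four places varies.
- key_blue (a joint): The blue key (picks the biscuit-firing programme: to be pressed second): 0 m = up, 0.008 m = fully home against a hard stop. It moves straight down, takes about 4 N (plus a little with speed), has no spring and stays where it is left.
- key_blue_top (a point): Centre of the top face of the blue round key cap, 30 mm diameter; moves with the key: 94 mm above the bench when up, 86 mm when fully home. Its black collar, 44 mm diameter, is 80 mm above the bench, so the cap stays 6 mm proud when home.
- key_yellow (a joint): The yellow key (another programme: leave up): 0 m = up, 0.008 m = fully home against a hard stop. It moves straight down, takes about 4 N (plus a little with speed), has no spring and stays where it is left.
- key_yellow_top (a point): Centre of the top face of the yellow round key cap, 30 mm diameter; moves with the key: 94 mm above the bench when up, 86 mm when fully home. Its black collar, 44 mm diameter, is 80 mm above the bench, so the cap stays 6 mm proud when home.
- key_green (a joint): The green key (start: to be pressed last): 0 m = up, 0.008 m = fully home against a hard stop. It moves straight down, takes about 4 N (plus a little with speed), has no spring and stays where it is left.
- key_green_top (a point): Centre of the top face of the green round key cap, 30 mm diameter; moves with the key: 94 mm above the bench when up, 86 mm when fully home. Its black collar, 44 mm diameter, is 80 mm above the bench, so the cap stays 6 mm proud when home.
- key_red (a joint): The red key (stop: leave up): 0 m = up, 0.008 m = fully home against a hard stop. It moves straight down, takes about 4 N (plus a little with speed), has no spring and stays where it is left.
- key_red_top (a point): Centre of the top face of the red round key cap, 30 mm diameter; moves with the key: 94 mm above the bench when up, 86 mm when fully home. Its black collar, 44 mm diameter, is 80 mm above the bench, so the cap stays 6 mm proud when home.
- cup: Bystander, loose: terracotta cup, 68 mm across the rim, 65 mm high, standing behind the control box. Origin: centre of its underside.
- jar: Bystander, loose: blue glaze jar with white cap, 60 mm diameter, 85 mm high, standing 95 to 105 mm from the isolator's centre. Origin: centre of its underside.
- brush: Bystander, loose: glazing brush about 170 mm long, under 35 mm high, lying in front of the control box. Origin: under its middle.
There are look-alikes about, which are no part of the job. What is shaped like the isolator but pink or purple is not meant.

How it is judged (in metres and radians):
On the way, in this order (a step that is already met when the one before it is completed fails the run):
1. the rocker is tipped on (value of joint rocker above 0.33 rad), for 0.1 s.
2. the blue key is fully home (value of joint key_blue above 0.0065 m), for 0.1 s.
3. the green key is fully home (value of joint key_green above 0.0065 m), for 0.1 s.
At the end, for the whole second after the job is handed in: The rocker is on (beyond 0.33 of 0.4 rad), the blue and green keys are home (beyond 6.5 of 8 mm), the yellow and red keys are up (less than 2.5 mm down), and cup, jar and brush are within 20 mm of where they stood (value of joint rocker above 0.33 rad and value of joint each of key_blue, key_green above 0.0065 m and value of joint each of key_yellow, key_red below 0.0025 m and not (distance of cup from where it was at the start of the episode above 0.02 m) and not (distance of jar from where it was at the start of the episode above 0.02 m) and not (distance of brush from where it was at the start of the episode above 0.02 m)); the robot touches nothing.
It fails at once if the blue key is pressed before the rocker is on (value of joint key_blue above 0.0025 m and value of joint rocker below 0.3 rad).
It fails at once if the green key is pressed before the blue key is home (value of joint key_green above 0.0025 m and value of joint key_blue below 0.006 m).
It fails at once if the yellow or the red key is pressed (value of joint any of key_yellow, key_red above 0.0025 m).
It fails at once if the cup, jar or brush is moved or lifted by more than 20 mm (distance of any of cup, jar, brush from where it was at the start of the episode above 0.02 m).
It also fails if it takes over 42 s, if anything falls off the work surface, if the arm or the gripper's body presses on something with over 40 N, if the wrist force passes 120 N, or if a joint passes its speed limit or range.

ROBOT

A 7-joint arm with a two-finger parallel gripper is mounted at the origin on the work surface. World frame = base frame: x ahead of the robot, y to its left, z up, the work surface at z = 0. Lengths are in mm, angles in rad, forces in N, time in s.
With the tool pointing down it reaches from about 425 to 925 mm from the base axis. Payload 6.8 kg.
Tool frame: the origin (TCP) lies at the very end of the fingers, on their centre line; the grasp point (between the pads) lies 19 mm behind it; z points along the fingers, y is the direction in which the jaws open and shut (so a half turn about z gives the same grasp; the last joint's range is limited). The gripper opens to 88 mm and grips with 3 to 60 N. Pads are 20 mm wide; open, the fingers measure 115 mm over their backs; the gripper's body (75 mm by 178 mm) begins 61 mm behind the grasp point.
Start: joints at [-1.349, 0.477, 0.022, 1.555, -0.011, 1.109, -0.083], TCP at [218.598, 638.641, 222.664] pointing down, gripper open.
Joint ranges: [-2.96, 2.96], [-0.34, 2.1], [-1.41, 1.46], [0.24, 2.44], [-1.37, 4.51], [0.17, 1.92], [-2.96, 2.96]. Speed limits (rad/s): [2.39, 2.39, 3.14, 3.14, 3.14, 3.14, 3.14].

INTERFACE

Orientations are given as a unit quaternion [x, y, z, w].
In Python, from station import bot gives the robot as it stands.
- The arm moves only by the tool servo_tool, never from a script. Its argument "targets" is a list of rows, each an object with "travel": the shift along the tool's x, y, z in units of 30 mm (1.0 is 30 mm), a list of three; "twist": the turn, a rotation vector about the tool's x, y, z in units of 8 degrees (1.0 is 8 degrees), a list of three; "grip": the finger opening in mm, from 0 to 87.8. A call has 1 to 12 rows; each row shifts and turns the commanded pose from where the row before left it, along the tool's axes as they then stand; what a row does not reach is not made up. A row lasts 1/8 s, in which the tool goes at most 62.5 mm and 10.7 degrees, less where a joint would pass 70% of its speed; a pose out of reach is approached as far as the arm can. A call is refused whole if a number of a shift passes 1 or a number of a turn 1, either way. A call with a gripper value outside its range is refused whole. The fingers move at their own pace and stop on an object; "squeeze" is the grip in N (left out, the last holds). Time passes only in rows, so rows that do not move let the fingers close. It gives the time, the measured TCP pose, the force and the opening at its end, in the units of the state.
- bot.get_state(): the state, without advancing time (a new reading comes with each control period).
- bot.read_camera(name): name is "scene" or "top" or "wrist"; returns the picture (384x512x3 uint8, red, green, blue); there is no depth.
- bot.calibration(name): a dict with "camera_matrix" (3x3 intrinsics, pixels), "k1" (the pictures are not rectified: a ray, as slopes to the right and down, at radius r is drawn at 1 + k1 r^2 times it, then the intrinsics apply), "R" (3x3) and "t" (3): a world point X has camera coordinates R X + t. Camera axes: x right, y down, z forward; pixel columns grow to the right and rows downward; lengths in mm; the calibration is good to about 2 mm. A picture is of the moment at which its call begins: read the wrist's pose just before it. calibration takes no time and is no camera call; for the wrist camera it gives the pose at the moment of the call.
- bot.job_done(): hands the job in, once; it reports no verdict.
The state is a dict: "time": time; "joints": joint angles; "joint_velocities": joint speeds; "tau": joint torques, N m; "tool_pos": TCP position; "tcp_rot": TCP orientation; "wrist_force": force on the tool from outside, world axes, zero at the start; "torque": the same for the moment, N m; "width": finger opening in mm.
Only numpy, scipy, OpenCV 4.12 (cv2) and the standard library are available. Lean on these libraries where they do the work, as an engineer would, in place of code of your own. Each camera call takes 0.05 s, during which the arm holds its last target. There are 200 camera calls.

## Working session

There is one attempt and no reset: what is moved stays moved. The work goes in short steps, Python scripts to look and compute and a tool call to move; the robot and the scene stay as the last step left them, time stands still between calls to the robot, and variables do not carry over. Pictures are saved under pics/ and viewed, about 8 in all and at most 12, crops included, and the job is handed in when it is done.

Besides the shell and the picture viewer there is one more tool, called after "Emit:" in YAML: its name, and indented under it one key for each argument. servo_tool: Moves the arm, as the interface text tells. Its arguments: {"type":"object","properties":{"targets":{"type":"array","items":{"type":"object","properties":{"travel":{"type":"array","items":{"type":"number"}},"twist":{"type":"array","items":{"type":"number"}},"grip":{"type":"number"}}}},"squeeze":{"type":"number"}},"required":["targets"]}

```bash
ls; mkdir -p pics; cat > h.py <<'E'
import numpy as np, cv2
from station import bot
def ray(c,px):
    K=np.array(c["camera_matrix"],float);R=np.array(c["R"],float);t=np.array(c["t"],float).ravel()
    d=np.array([(px[0]-K[0,2])/K[0,0],(px[1]-K[1,2])/K[1,1]]);u=d.copy()
    for _ in range(20): u=d/(1+c["k1"]*(u@u))
    return -R.T@t, R.T@np.array([u[0],u[1],1.])
def onz(c,px,z):
    o,d=ray(c,px); return o+d*(z-o[2])/d[2]
def proj(c,X):
    K=np.array(c["camera_matrix"],float)
    p=np.array(c["R"])@np.array(X,float)+np.array(c["t"],float).ravel();u=p[:2]/p[2];u=u*(1+c["k1"]*(u@u))
    return u*[K[0,0],K[1,1]]+K[:2,2]
E
python3 - <<'E'
from h import *
for n in("top","scene"):
    im=bot.read_camera(n);cv2.imwrite(f"pics/{n}0.png",im[:,:,::-1])
    c=bot.calibration(n);print(n,c["k1"],ray(c,(256,192)))
s=bot.get_state();print(s["time"],s["tool_pos"],s["tcp_rot"],s["wrist_force"],s["width"])
E
```

```text
pics
top -0.022296554197011202 (array([457.40495802,  -5.82790524, 887.38762053]), array([ 0.12768279, -0.01249619, -0.9917752 ]))
scene -0.035083613897577776 (array([1109.36353514, -225.71298995,  619.46092224]), array([-0.68080805,  0.2340426 , -0.69443678]))
0.1 [218.41808482 638.11826085 221.78815218] [ 1.64135312e-01  9.86437499e-01 -8.08783356e-04 -7.69566663e-05] [-0.42194746  0.48571729  0.46092063] 88.0567264802382
```

View pics/top0.png

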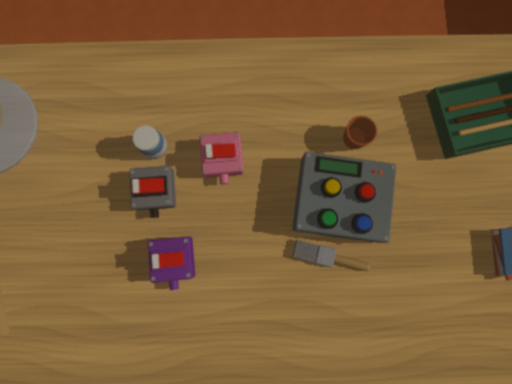

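View pics/scene0.png

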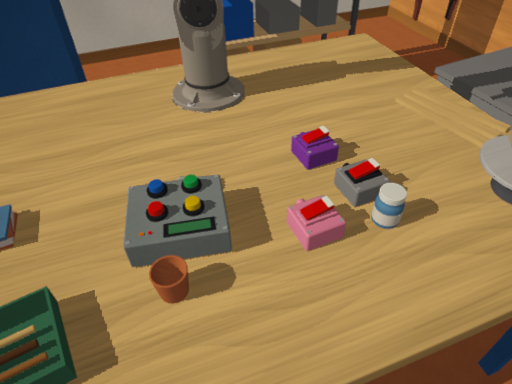

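The top view shows three isolator-like boxes: grey (152,187), pink (221,153) and purple (171,260). Grey fits the description, and the jar (150,140) stands beside it. Its white stripe is at (136,186). Keys: green (328,218), blue (363,223), yellow (332,187), red (366,191).

```bash
cat > m.py <<'E'
from h import *
T=cv2.imread("pics/top0.png");S=cv2.imread("pics/scene0.png");ct=bot.calibration("top");cs=bot.calibration("scene")
def cen(im,cond,box):
    x0,y0,x1,y1=box;h=cv2.cvtColor(im,cv2.COLOR_BGR2HSV)[y0:y1,x0:x1].astype(int)
    m=cond(h[...,0],h[...,1],h[...,2]).astype(np.uint8);n,l,st,ce=cv2.connectedComponentsWithStats(m)
    k=1+np.argmax(st[1:,4]);return ce[k]+[x0,y0],st[k,4]
red=lambda h,s,v:((h<8)|(h>172))&(s>170)&(v>90)
wh=lambda h,s,v:(s<60)&(v>150)
C={"green":lambda h,s,v:(h>45)&(h<80)&(s>150)&(v>50),"blue":lambda h,s,v:(h>105)&(h<130)&(s>150)&(v>50),"yellow":lambda h,s,v:(h>18)&(h<35)&(s>150)&(v>80),"red":red}
bt={"green":(314,205,342,232),"blue":(349,210,378,237),"yellow":(319,176,345,200),"red":(353,179,380,204)}
bs={"green":(175,172,207,196),"blue":(142,175,172,200),"yellow":(178,192,208,214),"red":(140,198,172,220)}
def tri(a,b):
    (o1,d1),(o2,d2)=ray(ct,a),ray(cs,b);A=np.c_[d1,-d2];k=np.linalg.lstsq(A,o2-o1,rcond=None)[0]
    p,q=o1+k[0]*d1,o2+k[1]*d2;return (p+q)/2,np.linalg.norm(p-q)
for k in C:
    a,n=cen(T,C[k],bt[k]);b,n2=cen(S,C[k],bs[k]);p,e=tri(a,b)
    print(k,a.round(1),n,b.round(1),n2,"top94",onz(ct,a,92).round(1),"tri",p.round(1),round(e,1))
for nm,w in(("stripe",(wh,(128,176,143,197),(370,155,384,170))),("rocker",(red,(134,174,170,197),(345,160,382,185)))):
    a,n=cen(T,w[0],w[1]);b,n2=cen(S,w[0],w[2]);p,e=tri(a,b)
    print(nm,a.round(1),n,b.round(1),n2,"z",onz(ct,a,77 if nm=="stripe" else 70).round(1),"tri",p.round(1),round(e,1))
a,n=cen(T,lambda h,s,v:(s<60)&(v>130),(132,122,165,156));print("jarcap",a,n,onz(ct,a,85).round(1))
print("boxcorners z50",[onz(ct,p,50).round(0)[:2].tolist() for p in((131,168),(174,167),(175,207),(132,208))])
cv2.imwrite("pics/c.png",np.hstack([cv2.resize(T[115:225,100:250],(600,440)[:2],interpolation=2)[:,:400],cv2.resize(S[120:240,330:430],(366,440),interpolation=2)]))
E
python3 m.py
```

```text
green [328.8 217.6] 149 [190.1 181.4] 156 top94 [ 503.6 -162.2   92. ] tri [ 504.1 -163.6   84.6] 0.1
blue [363.8 222.6] 152 [155.6 186.3] 163 top94 [ 491.6 -233.    92. ] tri [ 492.  -234.8   84.6] 0.8
yellow [332.6 185.9] 172 [191.9 203. ] 194 top94 [ 568.5 -173.4   92. ] tri [ 569.3 -174.6   86. ] 0.1
red [367.3 190.8] 159 [155.1 208.3] 190 top94 [ 556.6 -244.4   92. ] tri [ 557.4 -245.8   86.2] 0.6
stripe [135.4 185.4] 49 [373.7 162.1] 42 z [581.9 235.4  77. ] tri [582.2 236.   75.4] 0.3
rocker [151.4 185. ] 345 [361.6 169.6] 289 z [583.  203.7  70. ] tri [584.  205.5  64.5] 0.7
jarcap [145.51162791 137.25581395] 473 [682.6 213.5  85. ]
boxcorners z50 [[625.0, 254.0], [624.0, 160.0], [537.0, 158.0], [537.0, 250.0]]
```

View pics/c.png

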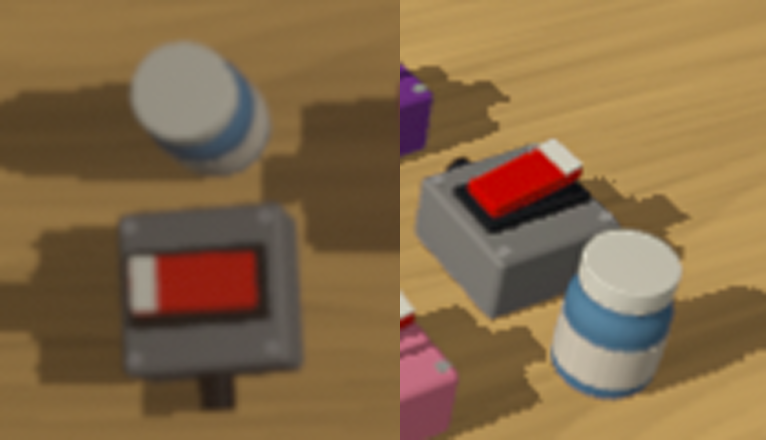

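The crop confirms it: a grey box with a red rocker, its white-striped end raised towards world +y, and the jar on the +x side, clear of the stripe. Key spacings come out at 72 and 66 mm, which is correct. Now I'll approach with the fingers closed.

Emit:
servo_tool:
  targets:
    - {"travel": [-0.88,-0.48,0],"twist": [0,0,0],"grip": 0}
    - {"travel": [-0.88,-0.48,0],"twist": [0,0,0],"grip": 0}
    - {"travel": [-0.88,-0.48,0],"twist": [0,0,0],"grip": 0}
    - {"travel": [-0.88,-0.48,0],"twist": [0,0,0],"grip": 0}
    - {"travel": [-0.88,-0.48,0],"twist": [0,0,0],"grip": 0}
    - {"travel": [-0.88,-0.48,0],"twist": [0,0,0],"grip": 0}
    - {"travel": [-0.88,-0.48,0],"twist": [0,0,0],"grip": 0}
    - {"travel": [-0.88,-0.48,0],"twist": [0,0,0],"grip": 0}
    - {"travel": [-0.88,-0.48,0],"twist": [0,0,0],"grip": 0}
    - {"travel": [-0.88,-0.48,0],"twist": [0,0,0],"grip": 0}
    - {"travel": [-0.88,-0.48,0],"twist": [0,0,0],"grip": 0}
    - {"travel": [0,0,0],"twist": [0,0,0],"grip": 0}

```text
time: 1.6
tool_pos: [443.8, 392.2, 222.4]
tcp_rot: [0.166, 0.986, -0.001, 0.0]
wrist_force: [-0.6, -0.1, 0.5]
width: 0.6
```

```bash
cat > go.py <<'E'
import sys
from h import *
from scipy.spatial.transform import Rotation as Ro
s=bot.get_state();X=np.array(list(map(float,sys.argv[1:4])))
print(s["time"],s["tool_pos"].round(1) if hasattr(s["tool_pos"],"round") else s["tool_pos"],np.round(s["tcp_rot"],3),np.round(s["wrist_force"],1),round(s["width"],1))
print("units",(Ro.from_quat(s["tcp_rot"]).inv().apply(X-np.array(s["tool_pos"]))/30).round(2))
E
python3 go.py 582 238 110
```

```text
1.6 [443.8 392.2 222.4] [ 0.166  0.986 -0.001  0.   ] [-0.6 -0.1  0.5] 0.6
units [-6.03 -3.34  3.75]
```

Emit:
servo_tool:
  targets:
    - {"travel": [-0.86,-0.48,0.4],"twist": [0,0,0],"grip": 0}
    - {"travel": [-0.86,-0.48,0.4],"twist": [0,0,0],"grip": 0}
    - {"travel": [-0.86,-0.48,0.4],"twist": [0,0,0],"grip": 0}
    - {"travel": [-0.86,-0.48,0.5],"twist": [0,0,0],"grip": 0}
    - {"travel": [-0.86,-0.48,0.5],"twist": [0,0,0],"grip": 0}
    - {"travel": [-0.86,-0.47,0.5],"twist": [0,0,0],"grip": 0}
    - {"travel": [-0.86,-0.47,0.5],"twist": [0,0,0],"grip": 0}
    - {"travel": [0,0,0.5],"twist": [0,0,0],"grip": 0}
    - {"travel": [0,0,0],"twist": [0,0,0],"grip": 0}
    - {"travel": [0,0,0],"twist": [0,0,0],"grip": 0}

```text
time: 2.85
tool_pos: [579.6, 243.5, 111.9]
tcp_rot: [0.163, 0.987, 0.0, -0.0]
wrist_force: [1.2, 0.4, 0.4]
width: 0.5
```

```bash
python3 go.py 582 238 82
python3 - <<'E'
from h import *
a=bot.read_camera("scene")[:,:,::-1];w=bot.read_camera("wrist")[:,:,::-1]
cv2.imwrite("pics/r1.png",np.hstack([cv2.resize(a[90:240,290:440],(400,400)),cv2.resize(w,(400,300))[:,:].copy() if 0 else cv2.copyMakeBorder(cv2.resize(w,(400,300)),0,100,0,0,0)]))
E
```

```text
2.85 [579.6 243.5 111.9] [ 0.163  0.987  0.    -0.   ] [1.2 0.4 0.4] 0.5
units [-0.14 -0.15  1.  ]
```

View pics/r1.png

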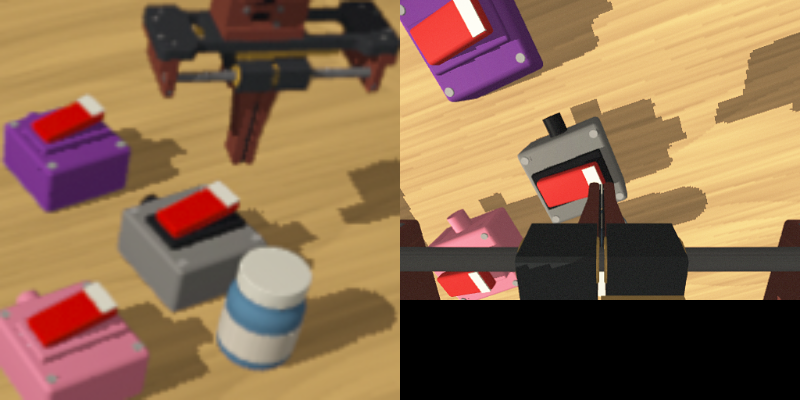

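The fingers hang above the stripe of the grey isolator (wrist crop about (600,185)), with the jar clear. Now pressing the rocker.

Emit:
servo_tool:
  targets:
    - {"travel": [-0.14,-0.15,0.3],"twist": [0,0,0],"grip": 0}
    - {"travel": [0,0,0.4],"twist": [0,0,0],"grip": 0}
    - {"travel": [0,0,0.3],"twist": [0,0,0],"grip": 0}
    - {"travel": [0,0,0.1],"twist": [0,0,0],"grip": 0}
    - {"travel": [0,0,0.1],"twist": [0,0,0],"grip": 0}
    - {"travel": [0,0,0.1],"twist": [0,0,0],"grip": 0}
    - {"travel": [0,0,0.1],"twist": [0,0,0],"grip": 0}
    - {"travel": [0,0,0],"twist": [0,0,0],"grip": 0}
    - {"travel": [0,0,0],"twist": [0,0,0],"grip": 0}

```text
time: 4.08
tool_pos: [583.4, 236.1, 69.9]
tcp_rot: [0.164, 0.986, 0.0, 0.0]
wrist_force: [-0.2, 2.7, 2.5]
width: 0.3
```

Emit:
servo_tool:
  targets:
    - {"travel": [0,0,0.06],"twist": [0,0,0],"grip": 0}
    - {"travel": [0,0,0.06],"twist": [0,0,0],"grip": 0}
    - {"travel": [0,0,0],"twist": [0,0,0],"grip": 0}
    - {"travel": [0,0,0],"twist": [0,0,0],"grip": 0}

```text
time: 4.58
tool_pos: [583.6, 236.4, 68.5]
tcp_rot: [0.164, 0.986, 0.001, 0.001]
wrist_force: [-6.5, 1.6, 20.1]
width: 0.5
```

At 20 N it is against its stop. I'll lift, move towards blue and check the rocker once the view is clear.

Emit:
servo_tool:
  targets:
    - {"travel": [0,0,-0.6],"twist": [0,0,0],"grip": 0}
    - {"travel": [0,0,-0.8],"twist": [0,0,0],"grip": 0}
    - {"travel": [0,0,-0.9],"twist": [0,0,0],"grip": 0}
    - {"travel": [-0.2,-0.95,0],"twist": [0,0,0],"grip": 0}
    - {"travel": [-0.2,-0.95,0],"twist": [0,0,0],"grip": 0}
    - {"travel": [-0.2,-0.95,0],"twist": [0,0,0],"grip": 0}
    - {"travel": [-0.2,-0.95,0],"twist": [0,0,0],"grip": 0}
    - {"travel": [-0.2,-0.95,0],"twist": [0,0,0],"grip": 0}
    - {"travel": [-0.2,-0.95,0],"twist": [0,0,0],"grip": 0}
    - {"travel": [-0.2,-0.95,0],"twist": [0,0,0],"grip": 0}
    - {"travel": [0,0,0],"twist": [0,0,0],"grip": 0}

```text
time: 5.95
tool_pos: [557.6, 29.7, 135.1]
tcp_rot: [0.167, 0.986, -0.001, -0.0]
wrist_force: [-0.6, 0.4, 0.9]
width: 0.0
```

```bash
python3 go.py 491.5 -233 120
python3 - <<'E'
from h import *
a=bot.read_camera("scene")[:,:,::-1]
cv2.imwrite("pics/r2.png",cv2.resize(a[90:240,290:440],(450,450)))
E
```

```text
5.95 [557.6  29.7 135.1] [ 0.167  0.986 -0.001 -0.   ] [-0.6  0.4  0.9] 0.0
units [-0.8  -8.99  0.52]
```

View pics/r2.png

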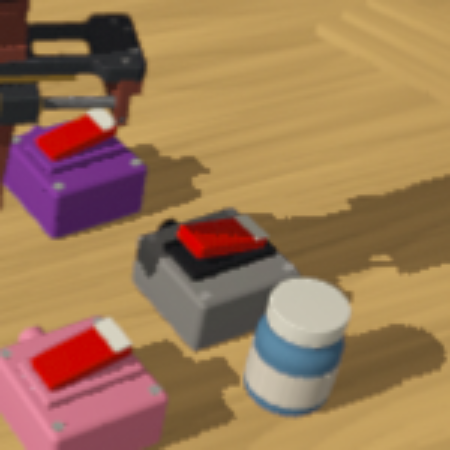

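The rocker has tipped (stripe down at (250,235)) and the jar hasn't moved. On to blue.

Emit:
servo_tool:
  targets:
    - {"travel": [-0.08,-0.9,0],"twist": [0,0,0],"grip": 0}
    - {"travel": [-0.08,-0.9,0],"twist": [0,0,0],"grip": 0}
    - {"travel": [-0.08,-0.9,0],"twist": [0,0,0],"grip": 0}
    - {"travel": [-0.08,-0.9,0],"twist": [0,0,0],"grip": 0}
    - {"travel": [-0.08,-0.9,0],"twist": [0,0,0],"grip": 0}
    - {"travel": [-0.08,-0.9,0],"twist": [0,0,0],"grip": 0}
    - {"travel": [-0.08,-0.9,0],"twist": [0,0,0],"grip": 0}
    - {"travel": [-0.08,-0.9,0],"twist": [0,0,0],"grip": 0}
    - {"travel": [-0.08,-0.9,0],"twist": [0,0,0],"grip": 0}
    - {"travel": [-0.08,-0.9,0.4],"twist": [0,0,0],"grip": 0}
    - {"travel": [0,0,0],"twist": [0,0,0],"grip": 0}
    - {"travel": [0,0,0],"twist": [0,0,0],"grip": 0}

```text
time: 7.5
tool_pos: [494.2, -228.2, 123.1]
tcp_rot: [0.163, 0.987, 0.0, -0.0]
wrist_force: [-1.0, 0.8, 0.1]
width: 0.7
```

```bash
python3 go.py 491.5 -233 98
python3 - <<'E'
from h import *
c=bot.calibration("wrist");w=bot.read_camera("wrist")[:,:,::-1].copy()
cv2.imwrite("pics/w3.png",w)
E
```

```text
7.5 [ 494.2 -228.2  123.1] [ 0.163  0.987  0.    -0.   ] [-1.   0.8  0.1] 0.7
units [ 0.03 -0.18  0.84]
```

View pics/w3.png

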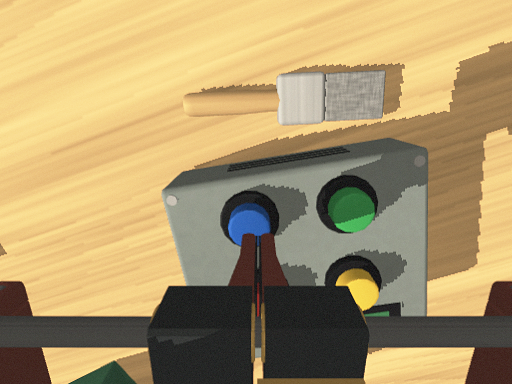

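The blue key is at (249,225), with the fingertips just right of it, which matches the -0.18 correction. Pressing blue.

Emit:
servo_tool:
  targets:
    - {"travel": [0.03,-0.18,0.3],"twist": [0,0,0],"grip": 0}
    - {"travel": [0,0,0.3],"twist": [0,0,0],"grip": 0}
    - {"travel": [0,0,0.2],"twist": [0,0,0],"grip": 0}
    - {"travel": [0,0,0.1],"twist": [0,0,0],"grip": 0}
    - {"travel": [0,0,0.1],"twist": [0,0,0],"grip": 0}
    - {"travel": [0,0,0.1],"twist": [0,0,0],"grip": 0}
    - {"travel": [0,0,0.1],"twist": [0,0,0],"grip": 0}
    - {"travel": [0,0,0.08],"twist": [0,0,0],"grip": 0}
    - {"travel": [0,0,0],"twist": [0,0,0],"grip": 0}
    - {"travel": [0,0,0],"twist": [0,0,0],"grip": 0}

```text
time: 8.8
tool_pos: [490.8, -234.5, 86.0]
tcp_rot: [0.164, 0.986, 0.0, 0.0]
wrist_force: [-4.9, 2.7, 16.9]
width: 0.8
```

Home: z is 86.0 at 17 N, where 4 N is needed. Next is green.

Emit:
servo_tool:
  targets:
    - {"travel": [0,0,-0.5],"twist": [0,0,0],"grip": 0}
    - {"travel": [0,0,-0.7],"twist": [0,0,0],"grip": 0}
    - {"travel": [0.12,0.8,0],"twist": [0,0,0],"grip": 0}
    - {"travel": [0.12,0.8,0],"twist": [0,0,0],"grip": 0}
    - {"travel": [0.12,0.8,0],"twist": [0,0,0],"grip": 0}
    - {"travel": [0,0,0],"twist": [0,0,0],"grip": 0}
    - {"travel": [0,0,0],"twist": [0,0,0],"grip": 0}

```text
time: 9.68
tool_pos: [503.8, -164.0, 120.8]
tcp_rot: [0.165, 0.986, -0.0, 0.0]
wrist_force: [0.8, -0.7, -0.4]
width: -0.3
```

```bash
python3 go.py 503.6 -162.5 85
python3 - <<'E'
from h import *
w=bot.read_camera("wrist")[:,:,::-1]
cv2.imwrite("pics/w4.png",w)
E
```

```text
9.675 [ 503.8 -164.   120.8] [ 0.165  0.986 -0.     0.   ] [ 0.8 -0.7 -0.4] -0.3
units [0.02 0.05 1.19]
```

View pics/w4.png

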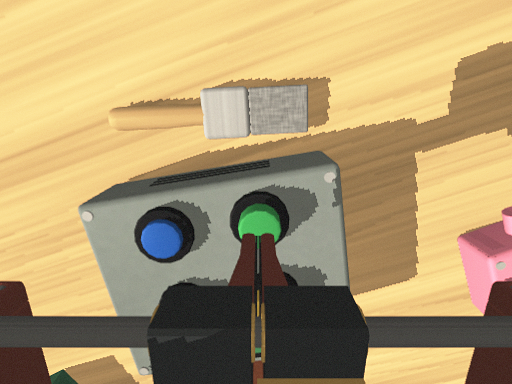

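Blue (163,238) sits low in its collar. The fingertips are centred on green (260,225). Pressing green.

Emit:
servo_tool:
  targets:
    - {"travel": [0.02,0.05,0.3],"twist": [0,0,0],"grip": 0}
    - {"travel": [0,0,0.3],"twist": [0,0,0],"grip": 0}
    - {"travel": [0,0,0.2],"twist": [0,0,0],"grip": 0}
    - {"travel": [0,0,0.1],"twist": [0,0,0],"grip": 0}
    - {"travel": [0,0,0.1],"twist": [0,0,0],"grip": 0}
    - {"travel": [0,0,0.1],"twist": [0,0,0],"grip": 0}
    - {"travel": [0,0,0.1],"twist": [0,0,0],"grip": 0}
    - {"travel": [0,0,0],"twist": [0,0,0],"grip": 0}
    - {"travel": [0,0,0],"twist": [0,0,0],"grip": 0}

```text
time: 10.85
tool_pos: [503.4, -161.5, 85.9]
tcp_rot: [0.164, 0.986, 0.0, -0.0]
wrist_force: [-7.4, 1.7, 18.6]
width: 0.2
```

Home at 85.9 with 18.6 N. I'll lift clear, back off to the side and check everything.

Emit:
servo_tool:
  targets:
    - {"travel": [0,0,-0.6],"twist": [0,0,0],"grip": 0}
    - {"travel": [0,0,-0.9],"twist": [0,0,0],"grip": 0}
    - {"travel": [0,0,-0.9],"twist": [0,0,0],"grip": 0}
    - {"travel": [0,0,-0.9],"twist": [0,0,0],"grip": 0}
    - {"travel": [0.2,0.9,0],"twist": [0,0,0],"grip": 0}
    - {"travel": [0.2,0.9,0],"twist": [0,0,0],"grip": 0}
    - {"travel": [0.2,0.9,0],"twist": [0,0,0],"grip": 0}
    - {"travel": [0.2,0.9,0],"twist": [0,0,0],"grip": 0}
    - {"travel": [0.2,0.9,0],"twist": [0,0,0],"grip": 0}
    - {"travel": [0.2,0.9,0],"twist": [0,0,0],"grip": 0}
    - {"travel": [0,0,0],"twist": [0,0,0],"grip": 0}
    - {"travel": [0,0,0],"twist": [0,0,0],"grip": 0}

```text
time: 12.35
tool_pos: [522.3, 2.7, 183.6]
tcp_rot: [0.164, 0.986, -0.0, 0.0]
wrist_force: [0.3, 0.2, 0.6]
width: 0.3
```

```bash
python3 go.py 500 0 170
python3 - <<'E'
from h import *
a=bot.read_camera("scene")[:,:,::-1]
cv2.imwrite("pics/s5.png",np.hstack([cv2.resize(a[165:305,115:245],(520,560),interpolation=2),cv2.resize(a[130:235,330:410],(270,354),interpolation=2) if 0 else cv2.copyMakeBorder(cv2.resize(a[130:235,330:410],(270,354),interpolation=2),0,206,0,0,0)]))
E
```

```text
12.35 [522.3   2.7 183.6] [ 0.164  0.986 -0.     0.   ] [0.3 0.2 0.6] 0.3
units [ 0.67 -0.33  0.45]
```

View pics/s5.png

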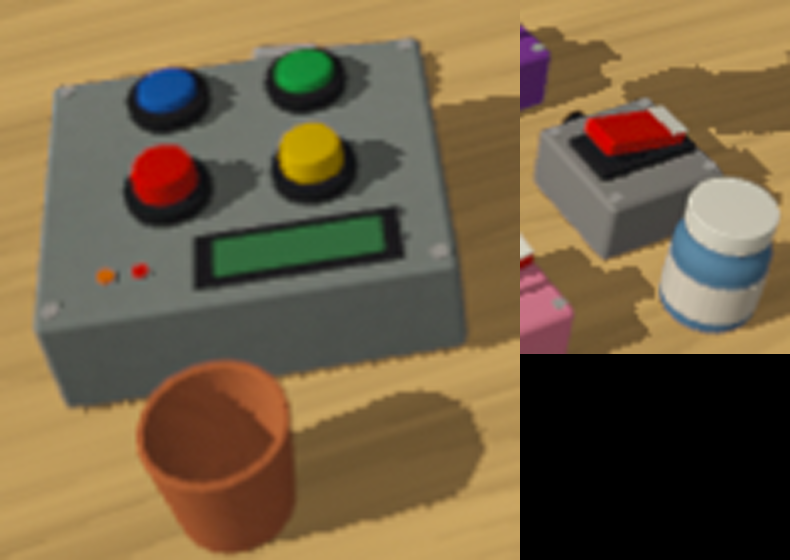

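Blue (168,95) and green (303,75) are low in their collars. Red (165,175) and yellow (310,155) stand up, the rocker is tipped on, and the cup and jar haven't moved. Handing in.

```bash
python3 -c "
from station import bot
print(bot.job_done())"
```

```text
the job is handed in; nothing more can be done
None
```

I pressed the grey isolator's striped rocker end over, then the blue key home, then the green key home, in that order. The job was handed in after about 12.4 s of the 42 s allowed; it reports no verdict.

- **Contact readings:** the rocker ended hard against its stop at about 20 N. Blue stopped at z = 86.0 mm with 17 N and green at 85.9 mm with 18.6 N, which matches the 86 mm given for fully home.
- **Last picture:** the rocker is on, and blue and green are down. Yellow and red are up, the cup and jar stand where they were, and the arm is clear of everything.
- **Not in the last picture:** the brush. I last saw it lying undisturbed in the wrist view before the green press, and the arm never went near it.
- **One disagreement:** triangulating the key caps from two views gave heights of 85–86 mm instead of about 92–94 mm. I used the top-view positions at the known height instead. The two agreed within 2 mm sideways, and the key spacings matched the 66 and 72 mm given.

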